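# Open the press-and-turn solvent can over a drip tray

### The job

Open the solvent can and leave its cap where it cannot drip on the worktop. First lift the top drip tray off the pile and lay it flat in the middle of the black mat; then press the can's red safety cap firmly down, turn it anticlockwise until it comes free, lift it off and set it down upright in that tray, and let go. Leave the other two trays stacked and the things around undisturbed, and do not force the cap.

Things in the scene. Friction and masses are not known exactly. Their poses are not given: they have to be found in the camera images.
- can: Blue rectangular metal solvent can, 96 x 78 mm, 135 mm tall to its flat top, fixed to the worktop by a steel foot plate (120 x 100 mm); it cannot move or turn. Origin at the centre of its underside, on the worktop; z up. Neck and cap stand on the vertical axis through the origin.
- cap: Loose red safety cap, 80 g: round skirt 66 mm wide, 25.5 mm high, hollow below; on its flat top (the shoulder) a round knob 40 mm wide, 30 mm high (cap 55.5 mm high in all). Origin at the centre of the skirt's underside, z up the axis. It starts locked on the can, origin 152.5 mm over the worktop. It will not turn unless pressed, and turns by 105 to 140 degrees in all, to a firm stop.
- cap_lugs (a point): Centre of the skirt's underside: inside, two lugs sit in notches, pushed up by a spring. Pressing starts at about 7 N, 0.9 N more per mm; at 4.5 mm (11 N) the lugs clear the notches, at 8 mm (15 N) it bottoms hard. Turned over 20 degrees, it may be let go for a new grasp: it stays down and does not turn back.
- neck (a point): Centre of the top of the can's neck (165 mm over the worktop). Pressed, the cap turns anticlockwise with under 0.3 N m until its firm stop, 105 to 140 degrees from the start, different each time and unseen. At the stop, or up to 14 degrees before it, it lifts straight up; the spring helps by 5 mm, the lugs are clear after 15 mm.
- cap_grip (a point): Point on the axis of the cap's knob, 44 mm above the skirt's underside (18.5 mm above the shoulder, 11.5 mm below the knob's top): a good height to grip the 40 mm knob, at any yaw.
- tray_top: Top one of three like trays: square aluminium drip tray, 104 x 104 mm, 22 mm high (inside 98 mm square, floor 7 mm above its underside), 200 g; a foot 4 mm deep drops into the tray below. A black lug for gripping stands outside its -x side. Origin at the centre of the underside; z up. It starts with its underside 36 mm over the worktop and lifts straight off.
- tray_lug (a point): Point in the top tray's upright black lug, 62 mm from the tray's centre along its -x, 45 mm above its underside, 10 mm below the lug's top (which is 33 mm above the rim). The lug is 12 mm thick (tray x) and 28 mm wide (tray y).
- tray_mid: Middle tray of the pile, alike, its lug pointing to another side. Origin at the centre of its underside, 18 mm above the worktop. To be left where it is.
- tray_low: Lowest tray of the pile, alike, its lug pointing to a third side. Origin at the centre of its underside, on the worktop. To be left where it is.
- mat: Black rubber mat, 150 x 160 mm, 3 mm thick, fixed flat on the worktop between can and pile, with room for one tray, lug pointing any way; a bench vice stands close to it on the robot side, so best with the lug away from vice and can; and carry things well above it. Origin at the centre of its underside; y along its 160 mm side.
- wax_tin: Bystander: round tin with a yellow lid, 66 mm in diameter, 27 mm high. Origin at the centre of its underside.
- compound_bar: Bystander: dark green bar of polishing compound, 36 x 60 x 30 mm. Origin at the centre of its underside.
- pliers: Bystander: pliers with red handles, 145 mm long, lying flat. Origin at the centre of the underside.

How it is judged:
On the way, in this order (a step that is already met when the one before it is completed fails the run):
1. the top tray lies flat on the mat, let go, while the cap is still on the can (horizontal distance between tray_top and mat below 0.04 m and height (world z) of tray_top below 0.008 m and angle between tray_top's own z axis and vertical below 0.08 rad and contact force between the fingers and tray_top below 0.1 N and horizontal distance between cap and can below 0.01 m and z of cap in the frame of can below 0.159 m), for 0.2 s.
2. the cap is off the neck, lifted clear of the can (horizontal distance between tray_top and mat below 0.04 m and height (world z) of tray_top below 0.008 m and angle between tray_top's own z axis and vertical below 0.08 rad and z of cap in the frame of can above 0.175 m), for 0.1 s.
At the end, for the whole second after the job is handed in: The top tray lies flat on the mat, its centre within 4 cm of the mat's; the cap stands upright on that tray's floor (within about 8 degrees), everything at rest; the other two trays are still stacked within 2.5 cm of where they were (horizontal distance between tray_top and mat below 0.04 m and height (world z) of tray_top below 0.008 m and angle between tray_top's own z axis and vertical below 0.08 rad and horizontal distance between cap and tray_top below 0.03 m and z of cap in the frame of tray_top below 0.013 m and angle between cap's own z axis and vertical below 0.15 rad and linear speed of each of cap, tray_top below 0.02 m/s and distance of each of tray_mid, tray_low from where it was at the start of the episode below 0.025 m and angle between tray_mid's own z axis and vertical below 0.06 rad); the robot touches nothing.
It fails at once if the cap is forced: more than 90 N between cap and can (contact force between cap and can above 90 N).
It fails at once if the lower trays are dragged more than 3 cm (distance of any of tray_mid, tray_low from where it was at the start of the episode above 0.03 m).
It fails at once if a bystander (tin, compound bar, pliers) is moved more than 3 cm (distance of any of wax_tin, compound_bar, pliers from where it was at the start of the episode above 0.03 m).
It also fails if it takes over 72 s, if anything falls off the work surface, if the arm or the gripper's body presses on something with over 40 N, if the wrist force passes 120 N, or if a joint passes its speed limit or range.

### The arm

A 6-joint arm with a two-finger parallel gripper is mounted at the origin on a cart in front of the work surface, level with it; the furniture and walls round the work are solid. World frame = base frame: x ahead of the robot, y to its left, z up, the work surface at z = 0. Lengths are in m, angles in rad, forces in N, time in s.
With the tool pointing down it reaches from about 0.325 to 0.775 m from the base axis. Payload 9.3 kg.
Tool frame: the origin (TCP) lies between the finger pads; the fingertips stand 17 mm ahead of it and the grasp point (between the pads) lies 2 mm behind it (env.tip_reach is the distance from the TCP to the fingertips, in m); z points along the fingers, y is the line along which they close (so a half turn about z gives the same grasp; the last joint's range is limited). The gripper opens to 85 mm and grips with 20 to 120 N. Pads are 22 mm wide; open, the fingers measure 114 mm over their backs; the gripper's body (76 mm by 85 mm) begins 54 mm behind the grasp point. The pads swing forward as they close: fully open they stand 13 mm farther back than shut.
Start: joints at [1.186, 0.259, 0.021, 1.334, 0, 1.418], TCP at [0.126, 0.535, 0.248] pointing down, gripper open.
Joint ranges: [-3.04, 3.04], [-0.91, 1.82], [-1.04, 1.36], [-1.92, 1.95], [-1.52, 1.45], [-3.14, 3.14]. Speed limits (rad/s): [2.22, 2.22, 2.79, 3.14, 3.14, 3.14].

### API

Orientations are given as a rotation vector (axis times angle).
In Python, from plant import status, vision, job_done, env gives the robot as it stands.
- The arm moves only by the tool move_arm, never from a script. Its argument "series" is a list of rows, each a list of 7 numbers: the finger opening in mm, from 0 to 85.4, then the shift along the world's x, y, z in mm, then the turn, a rotation vector about the world's x, y, z in degrees. In form: [[hand, dx, dy, dz, wx, wy, wz], ...]. A call has 1 to 8 rows; each row is the pose to reach, as a shift and turn from the pose commanded when the call began; what a row does not reach only later rows make up. A row lasts 1/10 s, in which the tool goes at most 50 mm and 8.59 degrees, less where a joint would pass 70% of its speed; a pose out of reach is approached as far as the arm can. A call with a gripper value outside its range is refused whole. The fingers move at their own pace and stop on an object; "force" is the grip in N (left out, the last holds). Time passes only in rows, so rows that repeat a pose let the fingers close. It gives the time, the measured TCP pose, the force, the opening and the grip force at its end, in the units of the state.
- status.get_state(): the state, without advancing time (a new reading comes with each control period).
- vision.grab_frame(name): name is "scene" or "top" or "wrist"; returns a dict with "frame" (480x640x3 uint8, red, green, blue), "depth" (480x640 float32, m along the optical axis (not along the pixel's ray), 0 where there is no reading), "fovy" (degrees; the focal length in pixels is half the picture's height over the tangent of half this angle, whatever the lens; pixels are square), "cx", "cy" (the principal point, pixels), "eye" and "orientation" of the camera in the world. Camera axes: x right, y down, z forward; pixel columns grow to the right and rows downward; lengths in m; the calibration is good to about 2 mm. A picture is of the moment at which its call begins.
- job_done(): hands the job in; it is judged then, once.
The state is a dict: "t": time; "q": joint angles; "joint_vel": joint speeds; "tau": joint torques, N m; "tcp_pos": TCP position; "tool_rot": TCP orientation; "ft_force": force on the tool from outside, world axes, zero at the start; "moment": the same for the moment, N m; "opening": opening from 0.0 (shut) to 1.0 (fully open); "gripper_force": force on a finger pad.
Only numpy, scipy, OpenCV 4.12 (cv2) and the standard library are available. Lean on these libraries where they do the work, as an engineer would, in place of code of your own. Each camera call takes 0.05 s, during which the arm holds its last target. There are 200 camera calls.

## Working session

There is one attempt and no reset: what is moved stays moved. The work goes in short steps, Python scripts to look and compute and a tool call to move; the robot and the scene stay as the last step left them, time stands still between calls to the robot, and variables do not carry over. Pictures are saved under pics/ and viewed, at most 10 in all, crops included, and the job is handed in when it is done.

Besides the shell and the picture viewer there is one more tool, called after "Emit:" in YAML: its name, and indented under it one key for each argument. move_arm: Moves the arm, as the interface text tells. Its arguments: {"type":"object","properties":{"series":{"type":"array"},"force":{"type":"number"}},"required":["series"]}

```bash
mkdir -p pics
cat > h.py <<'E'
import numpy as np,cv2,sys
from plant import status,vision,job_done,env
from scipy.spatial.transform import Rotation as R
def cam(n):
    d=vision.grab_frame(n); o=np.array(d["orientation"],float)
    d["R"]=o if o.shape==(3,3) else (R.from_rotvec(o).as_matrix() if o.size==3 else None)
    d["f"]=240/np.tan(np.radians(d["fovy"])/2); return d
def save(d,name): cv2.imwrite("pics/"+name,d["frame"][:,:,::-1])
def cloud(d):
    v,u=np.mgrid[0:480,0:640]; z=d["depth"]
    p=np.stack([(u-d["cx"])/d["f"]*z,(v-d["cy"])/d["f"]*z,z],-1)
    return p@d["R"].T+np.array(d["eye"])
def ray(d,u,v,h):
    r=d["R"]@np.array([(u-d["cx"])/d["f"],(v-d["cy"])/d["f"],1]); e=np.array(d["eye"])
    return e+r*(h-e[2])/r[2]
E
python3 - <<'E'
from h import *
import pickle
for n in("top","scene"):
    d=cam(n); save(d,n+"0.png"); print(n,d["eye"],d["orientation"],d["fovy"],d["cx"],d["cy"])
    pickle.dump(d,open(n+".pkl","wb"))
print(status.get_state())
E
```

```text
top [ 0.37351415 -0.02180094  1.78081229] [-2.16052396  2.1738676  -0.08363366] 43.25388186276775 317.10054470465826 240.06611506330214
scene [-0.279763   -0.5990243   0.77082135] [-1.95354993  0.98284702 -0.54619325] 55.63030965538347 320.2497601602875 246.46935687310327
{'t': 0.1, 'q': array([1.18637904e+00, 2.59139858e-01, 2.08564233e-02, 1.33371469e+00,
       4.19896782e-06, 1.41823866e+00]), 'joint_vel': array([-0.00096775,  0.0007173 ,  0.00400181,  0.0014383 , -0.00122485,
       -0.00090707]), 'tau': array([ 6.22286418e-03, -5.56691730e+01,  3.45069444e+01,  1.15779648e-02,
       -7.54537928e-05,  1.57110080e-06]), 'tcp_pos': array([0.12627761, 0.53507332, 0.24773185]), 'tool_rot': array([-3.63351576e-01, -3.12018401e+00,  1.81820695e-03]), 'ft_force': array([ 0.52440221, -0.05954875, -0.13644014]), 'moment': array([-0.0242311 , -0.00677832,  0.06171968]), 'gripper_force': 0.0, 'opening': 1.0038422992764595}
```

View pics/top0.png

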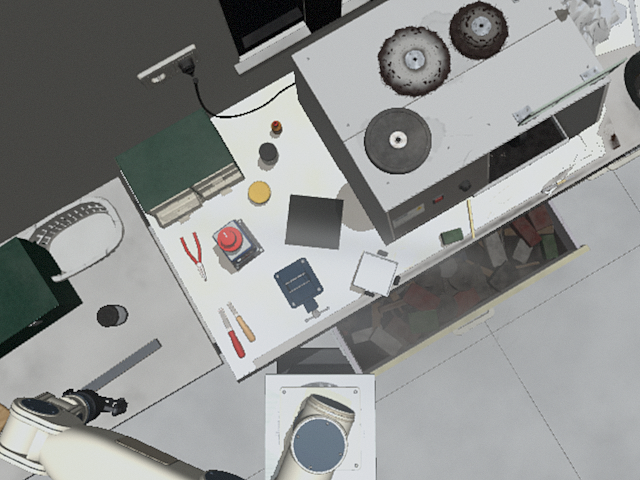

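View pics/scene0.png

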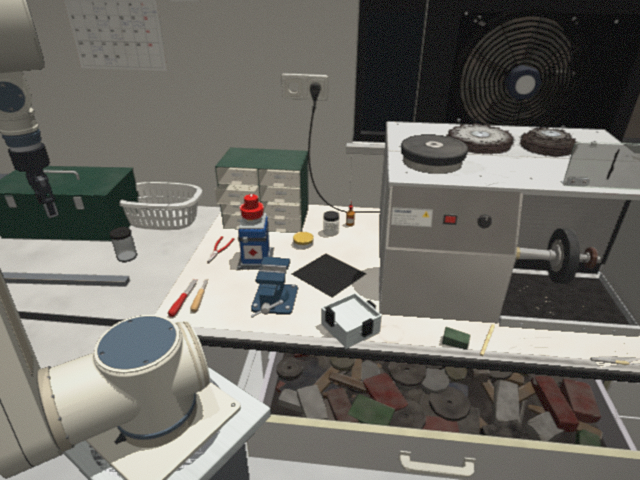

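The top view shows the cap at about (229,238), mat centre (314,222), vice (297,285), the pile at (374,273), and the tall cabinet from x>330 beyond the pile. The scene view shows the same, with the pile at (351,318). Next I enlarge and measure.

Run:
```python
from h import *
import pickle
t=pickle.load(open("top.pkl","rb")); s=pickle.load(open("scene.pkl","rb"))
a=cv2.resize(t["frame"][205:310,200:410],None,fx=3.8,fy=3.8,interpolation=cv2.INTER_CUBIC)
cv2.imwrite("pics/topc.png",a[:,:,::-1])
b=cv2.resize(s["frame"][180:350,225:395],None,fx=3.5,fy=3.5,interpolation=cv2.INTER_CUBIC)
cv2.imwrite("pics/scenec.png",b[:,:,::-1])
P=cloud(t)
for n,u,v in[("mat",314,222),("cap",229,238),("tray",374,273),("vice",297,285),("cabinet",398,140),("cabedge",390,235),("worktop",340,310),("tin",260,192),("vicehandle",312,305)]: print(n,P[v,u].round(3))
for d,n in((t,"top"),(s,"scene")):
    Q=cloud(d);f=d["frame"].astype(int)
    m=(f[...,0]>130)&(f[...,1]<70)&(f[...,2]<80)&(Q[...,2]>.13)&(Q[...,2]<.25)&(Q[...,0]>.2)
    q=Q[m]; print(n,"cap",m.sum(),q.min(0).round(3),q.max(0).round(3)); k=q[q[:,2]>.198]; print(k.min(0).round(3),k.max(0).round(3))
    m=(abs(Q[...,0]-.27)<.14)&(abs(Q[...,1]+.17)<.14)&(Q[...,2]>.065)&(Q[...,2]<.12); q=Q[m]; print("lug?",len(q),q.min(0).round(3),q.max(0).round(3),np.median(q,0).round(3))
```

```text
mat [0.591 0.013 0.006]
cap [0.525 0.231 0.211]
tray [ 0.438 -0.159  0.045]
vice [0.405 0.061 0.071]
cabinet [ 0.742 -0.195  0.367]
cabedge [ 0.531 -0.19   0.2  ]
worktop [ 0.332 -0.062 -0.004]
tin [0.678 0.171 0.028]
vicehandle [0.349 0.018 0.089]Traceback (most recent call last):
  File "<stdin>", line 13, in <module>
    return umr_minimum(a, axis, None, out, keepdims, initial, where)
ValueError: zero-size array to reduction operation minimum which has no identity
```

View pics/topc.png

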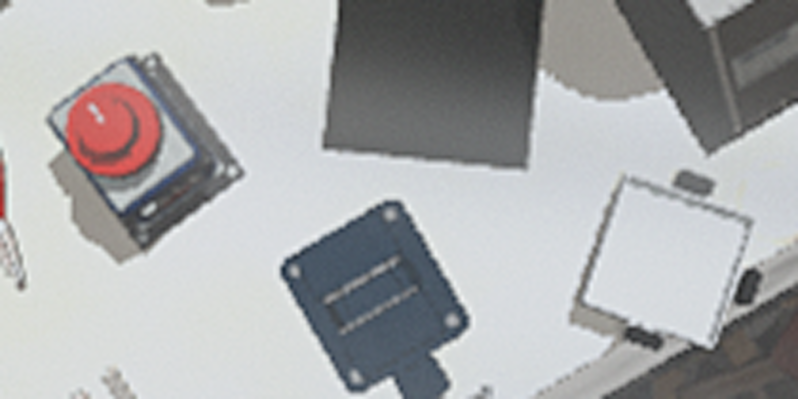

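View pics/scenec.png

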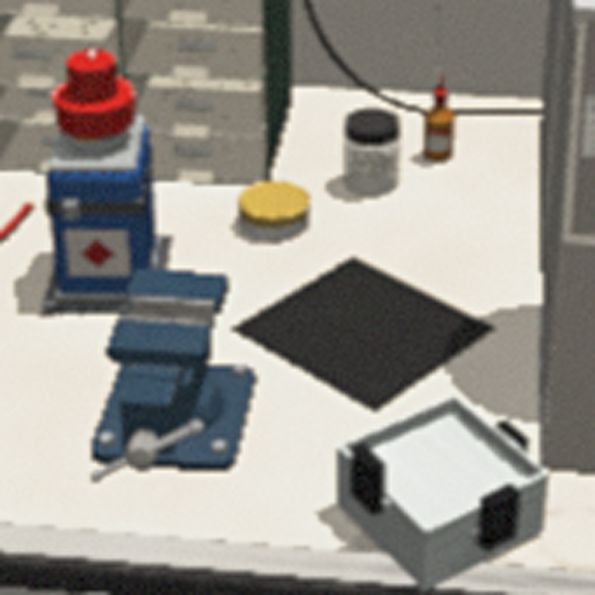

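In the crops, the lugs are at top-view px A(382,253), B(397,280) and C(369,293). I find which is highest from both views.

Run:
```python
from h import *
import pickle
t=pickle.load(open("top.pkl","rb")); s=pickle.load(open("scene.pkl","rb"))
for d,n in((t,"top"),(s,"scene")):
    Q=cloud(d);f=d["frame"].astype(int); np.set_printoptions(suppress=True,precision=3)
    m=(f[...,0]>f[...,1]+70)&(f[...,0]>f[...,2]+60)&(Q[...,2]>.13)&(Q[...,2]<.25)
    q=Q[m]; print(n,"cap",m.sum(),np.percentile(q,[2,50,98],axis=0)); k=q[q[:,2]>.195]; print("knob",np.percentile(k,[2,50,98],axis=0))
    dark=(f.max(-1)<75)&(abs(Q[...,0]-.44)<.12)&(abs(Q[...,1]+.16)<.12)&(Q[...,2]>.02)&(Q[...,2]<.12)
    c,l,st,ce=cv2.connectedComponentsWithStats(dark.astype(np.uint8))
    for i in range(1,c):
        if st[i,4]>8: q=Q[l==i]; print("lug",st[i],np.percentile(q,[5,50,95],axis=0).tolist())
# corners by rays
c=lambda x,y:(200+x/3.8-.37,205+y/3.8-.37)
print("top rim corners h=.058")
C=[ray(t,*c(x,y),.058) for x,y in((624,176),(752,219),(712,347),(578,308))]; print(np.array(C),np.mean(C,0))
print("mat near corners",ray(t,*c(323,149),.003),ray(t,*c(527,169),.003))
e=lambda x,y:(225+x/3.5-.36,180+y/3.5-.36)
M=[ray(s,*e(x,y),.003) for x,y in((352,258),(494,327),(375,410),(233,327))]; print("mat scene",np.array(M),np.mean(M,0))
M=[ray(t,x,y,.003) for x,y in((290.5,194.5),(342.5,200),(338.3,249),(284.8,244))]; print("mat top",np.array(M),np.mean(M,0))
# lug triangulate
def tri(p,q):
    A=[];o=[]
    for d,(u,v) in((t,p),(s,q)):
        r=d["R"]@np.array([(u-d["cx"])/d["f"],(v-d["cy"])/d["f"],1]);A.append(r);o.append(np.array(d["eye"]))
    k=np.linalg.lstsq(np.stack([A[0],-A[1]],1),o[1]-o[0],rcond=None)[0]
    a,b=o[0]+k[0]*A[0],o[1]+k[1]*A[1]; return (a+b)/2,np.linalg.norm(a-b)
print("A",tri(c(693,178),e(514,432)));print("B",tri(c(750,282),e(500,492)));print("C",tri(c(643,334),e(369,452)))
print("knobtop",tri(c(98,112),e(92,56)))
```

```text
top cap 379 [[0.497 0.207 0.169]
 [0.526 0.233 0.18 ]
 [0.556 0.266 0.214]]
knob [[0.51  0.219 0.2  ]
 [0.526 0.235 0.207]
 [0.544 0.253 0.215]]
lug [393 276   7   9  35] [[0.4058346245547074, -0.22500532044878085, 0.041017705733492615], [0.41691204205922483, -0.21902066955322694, 0.06746257930100397], [0.42825081572825474, -0.21325521851083093, 0.07613974487609348]]
lug [365 291   9   6  23] [[0.3752696713181354, -0.15123428019884846, 0.0772584793329771], [0.3808352930172073, -0.14052068909529275, 0.09108104068118084], [0.3864824186504773, -0.13046549367200574, 0.0963805619144141]]
scene cap 324 [[0.496 0.203 0.158]
 [0.516 0.224 0.178]
 [0.554 0.26  0.209]]
knob [[0.51  0.216 0.197]
 [0.522 0.231 0.207]
 [0.544 0.251 0.21 ]]
lug [368 301   7   6  14] [[0.491478224718454, -0.1946856823551474, 0.05331012064170965], [0.49656303160821663, -0.1873076785623398, 0.05438284445111552], [0.4994234113011938, -0.17618665047351814, 0.05600153054527252]]
lug [325 307  10  20 148] [[0.37171548769759394, -0.15508305778858503, 0.05082995654446862], [0.3758036194449623, -0.14415259590326793, 0.07328
[... 336 characters left out ...]
.058]
 [ 0.468 -0.225  0.058]
 [ 0.372 -0.194  0.058]
 [ 0.402 -0.094  0.058]] [ 0.436 -0.161  0.058]
mat near corners [0.527 0.1   0.003] [ 0.51  -0.058  0.003]
mat scene [[ 0.674  0.082  0.003]
 [ 0.66  -0.073  0.003]
 [ 0.512 -0.057  0.003]
 [ 0.531  0.099  0.003]] [0.594 0.013 0.003]
mat top [[ 0.674  0.083  0.003]
 [ 0.656 -0.072  0.003]
 [ 0.511 -0.058  0.003]
 [ 0.527  0.1    0.003]] [0.592 0.013 0.003]
A (array([ 0.5  , -0.183,  0.051]), np.float64(0.0026049877082891374))
B (array([ 0.42 , -0.221,  0.072]), np.float64(0.0005887391725532843))
C (array([ 0.383, -0.141,  0.091]), np.float64(0.0015543444817603057))
knobtop (array([0.536, 0.242, 0.206]), np.float64(0.0008541833068247185))
```

C is the top tray's lug (z 0.091, about (0.380,-0.142), pointing at 161°). Its tray centre is about (0.436,-0.161), the mat centre is (0.593,0.013) and the cap is at about (0.526,0.236). I move over the lug now.

Emit:
move_arm:
  series:
    - [85,25,-35,10,0,0,-7]
    - [85,50,-70,20,0,0,-15]
    - [85,75,-105,30,0,0,-22]
    - [85,100,-145,40,0,0,-30]
    - [85,130,-180,50,0,0,-38]
    - [85,155,-215,50,0,0,-46]
    - [85,180,-250,50,0,0,-54]
    - [85,204,-285,50,0,0,-60]
  force: 60

```text
t: 0.9
tcp_pos: [0.331, 0.2487, 0.2982]
tool_rot: [1.882, 2.516, 0.0]
ft_force: [0.3, 1.3, 0.7]
opening: 0.995
gripper_force: 0.0
```

Emit:
move_arm:
  series:
    - [85,6,-49,-10,0,0,-5]
    - [85,12,-98,-20,0,0,-10]
    - [85,18,-147,-30,0,0,-15]
    - [85,25,-196,-40,0,0,-20]
    - [85,31,-245,-50,0,0,-25]
    - [85,37,-294,-60,0,0,-30]
    - [85,43,-343,-70,0,0,-35]
    - [85,49,-392,-80,0,0,-35]

```text
t: 1.7
tcp_pos: [0.3785, -0.1408, 0.2185]
tool_rot: [2.549, 1.836, 0.0]
ft_force: [1.3, 0.4, 0.0]
opening: 0.995
gripper_force: 0.0
```

Run:
```python
from h import *
import pickle
d=cam("wrist"); save(d,"w1.png"); pickle.dump(d,open("w1.pkl","wb"))
s=status.get_state(); print(s["t"],s["tcp_pos"],R.from_rotvec(s["tool_rot"]).as_matrix().round(3),np.degrees(s["q"]).round(1),d["eye"])
t=pickle.load(open("top.pkl","rb"));P=cloud(t)
for u,v in((388,243),(343,160),(330,110),(387,212)): print(ray(t,u,v,0),P[v,u].round(3))
```

```text
1.75 [ 0.37955656 -0.14676797  0.21682678] [[ 0.318  0.948 -0.001]
 [ 0.948 -0.318 -0.002]
 [-0.002 -0.    -1.   ]] [-32.9   1.6 -19.5  68.9  -0.1  75.6] [ 0.40393538 -0.06994402  0.34303463]
[ 0.52778293 -0.20473475  0.        ] [ 0.521 -0.197  0.076]
[ 0.77771527 -0.07448215  0.        ] [ 0.741 -0.07   0.16 ]
[ 0.93123364 -0.03676853  0.        ] [ 0.824 -0.034  0.341]
[ 0.61996936 -0.20327065  0.        ] [ 0.574 -0.17   0.33 ]
```

View pics/w1.png

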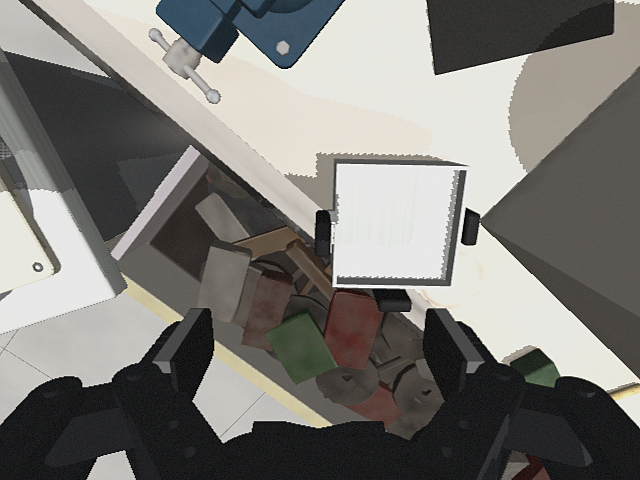

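The wrist view shows the tray at (395,225) with the wanted lug at (323,232). I measure it from the depth.

Run:
```python
from h import *
import pickle
np.set_printoptions(suppress=True,precision=4)
d=pickle.load(open("w1.pkl","rb"));Q=cloud(d);f=d["frame"].astype(int)
m=np.zeros((480,640),bool);m[195:270,305:345]=1
z=Q[...,2]; a=m&(z>.085)&(z<.098)&(f.max(-1)<80); q=Q[a]; print(len(q),np.percentile(q,[2,50,98],axis=0))
ex=np.array([np.cos(np.radians(-18.5)),np.sin(np.radians(-18.5))]); ey=np.array([-ex[1],ex[0]])
r=cv2.minAreaRect(q[:,:2].astype(np.float32)*1000); print("lug rect",r)
m[:]=0;m[140:310,320:490]=1
b=m&(z>.052)&(z<.064); q=Q[b]; print(len(q)); r=cv2.minAreaRect(q[:,:2].astype(np.float32)*1000);print("rim",r, np.median(z[b]))
print("ray lug",ray(d,323,232,.091),ray(d,316,212,.091),ray(d,330,253,.091))
print(status.get_state()["tcp_pos"])
```

```text
555 [[ 0.3753 -0.155   0.0868]
 [ 0.3831 -0.1413  0.0895]
 [ 0.3908 -0.1294  0.091 ]]
lug rect ((382.8407897949219, -142.51551818847656), (27.552814483642578, 11.132112503051758), 71.96954345703125)
3156
rim ((440.7330627441406, -170.36590576171875), (117.05996704101562, 131.62384033203125), 70.38463592529297) 0.05634024172161725
ray lug [ 0.385  -0.1372  0.091 ] [ 0.3849 -0.1217  0.091 ] [ 0.3849 -0.154   0.091 ]
[ 0.3796 -0.1468  0.2168]
```

Emit:
move_arm:
  series:
    - [50,3,0,-25,0,0,0]
    - [50,4,-1,-60,0,0,0]
    - [50,4,-1,-90,0,0,0]
    - [50,4,-1,-115,0,0,0]
    - [50,4,-1,-130,0,0,0]
    - [50,4,-1,-137,0,0,0]
    - [50,4,-1,-137,0,0,0]
    - [50,4,-1,-137,0,0,0]

```text
t: 2.55
tcp_pos: [0.3833, -0.1399, 0.0824]
tool_rot: [2.546, 1.84, 0.0]
ft_force: [-0.5, -0.3, 0.5]
opening: 0.583
gripper_force: 0.0
```

Emit:
move_arm:
  series:
    - [0,0,0,0,0,0,0]
    - [0,0,0,0,0,0,0]
    - [0,0,0,0,0,0,0]
    - [0,0,0,0,0,0,0]
    - [0,0,0,0,0,0,0]
    - [0,0,0,0,0,0,0]
  force: 60

```text
t: 3.15
tcp_pos: [0.3833, -0.14, 0.0826]
tool_rot: [2.545, 1.839, 0.001]
ft_force: [-0.7, -0.4, 7.1]
opening: 0.13
gripper_force: 58.7
```

Emit:
move_arm:
  series:
    - [0,0,0,5,0,0,0]
    - [0,0,0,15,0,0,0]
    - [0,0,0,30,0,0,0]
    - [0,0,0,55,0,0,0]
    - [0,0,0,85,0,0,0]
    - [0,0,0,115,0,0,0]
    - [0,0,0,140,0,0,0]
    - [0,0,0,150,0,0,0]

```text
t: 3.95
tcp_pos: [0.3835, -0.14, 0.2346]
tool_rot: [2.543, 1.839, 0.002]
ft_force: [0.9, -0.1, -2.2]
opening: 0.13
gripper_force: 58.6
```

Run:
```python
from h import *
d=cam("wrist"); save(d,"w2.png"); Q=cloud(d); s=status.get_state(); print(s["t"],s["tcp_pos"],s["ft_force"],s["opening"],np.degrees(s["q"]).round(0))
for v,u in((200,400),(240,400),(220,360),(220,430)): print(Q[v,u].round(3))
```

```text
4.0 [ 0.38361569 -0.14006143  0.23467508] [-0.39180318 -0.76368433 -0.62600006] 0.1292688983448293 [-32.   1. -17.  71.   0.  76.]
[ 0.432 -0.106  0.209]
[ 0.43  -0.129  0.193]
[ 0.415 -0.113  0.194]
[ 0.446 -0.123  0.194]
```

View pics/w2.png

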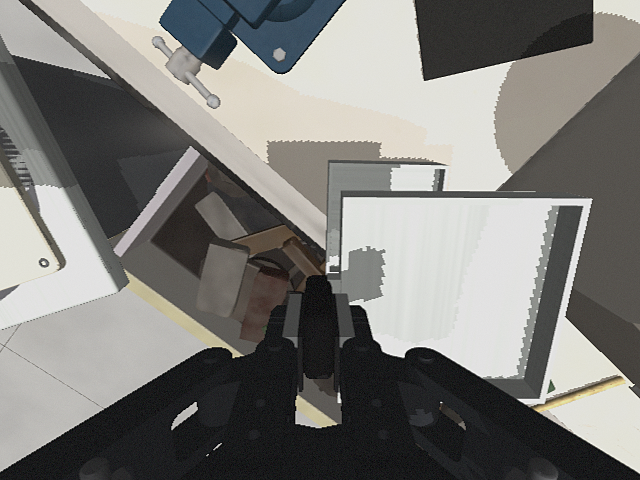

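The picture shows the top tray level in the grip, with the lower trays still in place behind it at (385,180). I carry it to the mat.

Emit:
move_arm:
  series:
    - [0,4,6,2,0,0,6]
    - [0,10,15,4,0,0,13]
    - [0,18,25,6,0,0,21]
    - [0,26,35,6,0,0,29]
    - [0,36,45,6,0,0,37]
    - [0,46,55,6,0,0,45]
    - [0,58,63,6,0,0,53]
    - [0,70,70,6,0,0,61]

```text
t: 4.8
tcp_pos: [0.4529, -0.0691, 0.2367]
tool_rot: [-1.25, -2.88, 0.0]
ft_force: [-0.3, 0.2, -1.7]
opening: 0.127
gripper_force: 58.6
```

Emit:
move_arm:
  series:
    - [0,20,4,0,0,0,7]
    - [0,42,8,0,0,0,14]
    - [0,64,12,0,0,0,21]
    - [0,86,16,0,0,0,28]
    - [0,106,18,0,0,0,34]
    - [0,122,20,0,0,0,38]
    - [0,131,21,0,0,0,41]
    - [0,133,21,0,0,0,41]

```text
t: 5.6
tcp_pos: [0.5864, -0.0485, 0.2361]
tool_rot: [-0.17, -3.135, -0.001]
ft_force: [0.0, -0.0, -2.7]
opening: 0.127
gripper_force: 58.5
```

Run:
```python
from h import *
s=status.get_state(); print(s["t"],s["tcp_pos"],s["ft_force"],s["opening"],np.degrees(s["q"]).round(0)); M=R.from_rotvec(s["tool_rot"]).as_matrix(); print(M.round(3))
d=cam("wrist"); Q=cloud(d)
z=Q[...,2]; m=(z>.15)&(z<.23)
f=d["frame"].astype(int); m&=f.min(-1)>110; q=Q[m]; print(len(q),np.percentile(q,[1,50,99],axis=0)); print(cv2.minAreaRect(q[:,:2].astype(np.float32)*1000))
```

```text
5.6 [ 0.5863842  -0.04854317  0.23605089] [ 0.01360499 -0.01766222 -2.67873685] 0.126744990465347 [-13.  19.   5.  77.  -0.  -7.]
[[-0.994  0.108 -0.002]
 [ 0.108  0.994  0.001]
 [ 0.002  0.    -1.   ]]
33606 [[ 0.54313328 -0.03654042  0.19375995]
 [ 0.58430337  0.01935611  0.19528232]
 [ 0.64772314  0.06563749  0.21117099]]
((601.2063598632812, -35.92322540283203), (122.62012481689453, 219.07196044921875), 4.836868762969971)
```

Emit:
move_arm:
  series:
    - [0,0,0,-20,0,0,0]
    - [0,0,0,-50,0,0,0]
    - [0,0,0,-80,0,0,0]
    - [0,0,0,-110,0,0,0]
    - [0,0,0,-140,0,0,0]
    - [0,0,0,-162,0,0,0]
    - [0,0,0,-174,0,0,0]
    - [0,0,0,-178,0,0,0]

```text
t: 6.45
tcp_pos: [0.585, -0.0487, 0.0588]
tool_rot: [-0.174, -3.135, -0.0]
ft_force: [-1.0, -0.6, -1.8]
opening: 0.122
gripper_force: 58.6
```

Emit:
move_arm:
  series:
    - [0,0,0,-2,0,0,0]
    - [0,0,0,-4,0,0,0]
    - [0,0,0,-6,0,0,0]
    - [0,0,0,-7,0,0,0]
    - [0,0,0,-8,0,0,0]
    - [0,0,0,-8,0,0,0]

```text
t: 7.05
tcp_pos: [0.586, -0.0487, 0.0519]
tool_rot: [0.172, 3.137, 0.0]
ft_force: [-0.0, -0.6, -1.4]
opening: 0.129
gripper_force: 58.5
```

Emit:
move_arm:
  series:
    - [0,0,0,-1,0,0,0]
    - [0,0,0,-2,0,0,0]
    - [0,0,0,-3,0,0,0]
    - [0,0,0,-3,0,0,0]

```text
t: 7.45
tcp_pos: [0.586, -0.0488, 0.0496]
tool_rot: [0.172, 3.136, -0.0]
ft_force: [-2.9, -0.5, 6.5]
opening: 0.128
gripper_force: 59.7
```

Contact. I release gently, then rise.

Emit:
move_arm:
  series:
    - [30,0,0,0,0,0,0]
    - [45,0,0,0,0,0,0]
    - [45,0,0,0,0,0,0]
    - [45,0,0,0,0,0,0]

```text
t: 7.85
tcp_pos: [0.586, -0.0487, 0.0488]
tool_rot: [-0.172, -3.137, -0.0]
ft_force: [0.4, 0.3, 0.8]
opening: 0.525
gripper_force: 0.0
```

Emit:
move_arm:
  series:
    - [45,0,0,15,0,0,0]
    - [45,0,0,50,0,0,0]
    - [45,0,0,100,0,0,0]
    - [45,0,0,150,0,0,0]
    - [70,-20,20,190,0,0,0]
    - [70,-50,60,230,0,0,0]
    - [70,-70,105,250,0,0,0]
    - [70,-80,150,250,0,0,0]

```text
t: 8.65
tcp_pos: [0.5085, 0.0912, 0.3006]
tool_rot: [0.175, 3.132, 0.0]
ft_force: [-0.1, -0.3, -0.7]
opening: 0.819
gripper_force: 0.0
```

Run:
```python
from h import *
import pickle
np.set_printoptions(suppress=True,precision=4)
d=cam("wrist"); save(d,"w3.png"); pickle.dump(d,open("w3.pkl","wb")); s=status.get_state(); print(s["t"],s["tcp_pos"],s["tool_rot"],np.degrees(s["q"]).round(0))
Q=cloud(d);f=d["frame"].astype(int)
red=(f[...,0]>f[...,1]+60)&(f[...,0]>f[...,2]+60); z=Q[...,2]
for n,a,b in(("knobtop",.202,.214),("shoulder",.172,.184)):
    q=Q[red&(z>a)&(z<b)&(abs(Q[...,0]-.526)<.06)&(abs(Q[...,1]-.236)<.06)]
    if len(q)>5: print(n,len(q),np.median(q[:,2]),cv2.minEnclosingCircle((q[:,:2]*1000).astype(np.float32)),np.percentile(q,[1,99],axis=0).tolist())
t=cam("top");T=cloud(t);f=t["frame"].astype(int)
m=(T[...,2]>.003)&(T[...,2]<.04)&(f.min(-1)>110)&(abs(T[...,0]-.593)<.08)&(abs(T[...,1]-.013)<.08); q=T[m]
print("tray",len(q),cv2.minAreaRect((q[:,:2]*1000).astype(np.float32)),np.percentile(q,[5,50,95],axis=0))
```

```text
8.7 [0.5063 0.0974 0.3008] [0.1681 3.1335 0.005 ] [ 1. 11.  3. 82.  0.  8.]
knobtop 2692 0.20684132602864014 ((529.6700439453125, 235.52517700195312), 20.41024398803711) [[0.511401322877323, 0.21701814369279096, 0.20265227196402086], [0.5479882217717462, 0.2537076644482507, 0.20832625587073433]]
shoulder 2798 0.17690448520124097 ((529.508544921875, 235.0015106201172), 33.17015075683594) [[0.4984879986326725, 0.2041381401912031, 0.17509510994605523], [0.5608719277778754, 0.2642964466896193, 0.1785649808274963]]
tray 1319 ((592.9492797851562, 13.127967834472656), (158.82249450683594, 159.58689880371094), 0.026883196085691452) [[ 0.5315 -0.0404  0.0038]
 [ 0.5902  0.0098  0.0094]
 [ 0.6442  0.0594  0.025 ]]
```

View pics/w3.png

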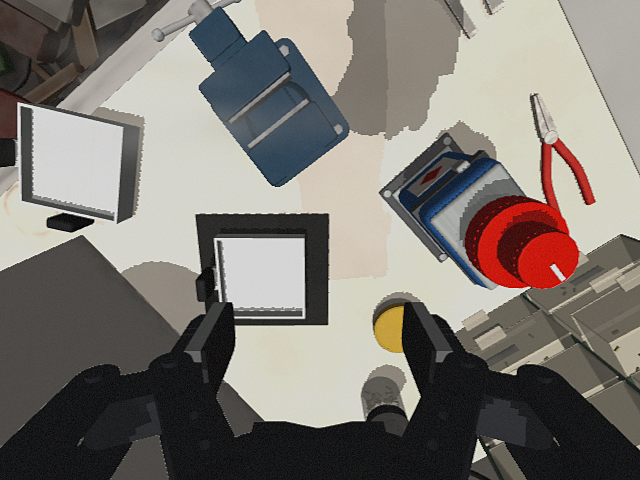

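The tray is flat on the mat at (265,275) and the cap is at world (0.5296,0.2353). I approach the cap.

Emit:
move_arm:
  series:
    - [70,4,30,-5,0,0,0]
    - [70,8,60,-15,0,0,0]
    - [70,14,90,-30,0,0,0]
    - [70,19,115,-40,0,0,0]
    - [70,23,130,-45,0,0,0]
    - [70,23,134,-45,0,0,0]
    - [70,23,134,-45,0,0,0]
    - [70,23,134,-45,0,0,0]

```text
t: 9.55
tcp_pos: [0.5322, 0.2238, 0.2532]
tool_rot: [0.173, 3.136, -0.0]
ft_force: [0.2, 0.5, 0.6]
opening: 0.822
gripper_force: 0.0
```

Run:
```python
from h import *
s=status.get_state(); print(s["t"],s["tcp_pos"],s["ft_force"],s["moment"],np.degrees(s["q"]).round(0))
```

```text
9.55 [0.5321533  0.22384475 0.25322288] [0.23977195 0.46916171 0.62976428] [ 0.0034567   0.01844815 -0.01650978] [14. 17.  6. 78. -0. 21.]
```

Emit:
move_arm:
  series:
    - [65,-2,8,0,0,0,0]
    - [65,-3,12,-10,0,0,0]
    - [65,-3,12,-10,0,0,0]
    - [65,-3,12,-30,0,0,0]
    - [65,-3,12,-45,0,0,0]
    - [65,-3,12,-54,0,0,0]
    - [65,-3,12,-57,0,0,0]
    - [65,-3,12,-57,0,0,0]

```text
t: 10.35
tcp_pos: [0.529, 0.2366, 0.1955]
tool_rot: [-0.172, -3.137, 0.0]
ft_force: [0.3, 0.3, 0.9]
opening: 0.759
gripper_force: 0.0
```

Emit:
move_arm:
  series:
    - [35,0,-1,0,0,0,0]
    - [35,0,-1,0,0,0,0]
    - [30,0,-1,0,0,0,0]
    - [30,0,-1,0,0,0,0]
    - [30,0,-1,0,0,0,0]
  force: 70

```text
t: 10.85
tcp_pos: [0.5294, 0.2359, 0.1968]
tool_rot: [0.172, 3.135, 0.001]
ft_force: [-0.0, 1.2, 5.5]
opening: 0.452
gripper_force: 69.5
```

Emit:
move_arm:
  series:
    - [30,0,0,-2,0,0,0]
    - [30,0,0,-4,0,0,0]
    - [30,0,0,-5,0,0,0]
    - [30,0,0,-6,0,0,0]
    - [30,0,0,-6,0,0,0]

```text
t: 11.35
tcp_pos: [0.5294, 0.2359, 0.1914]
tool_rot: [0.172, 3.134, 0.002]
ft_force: [-2.5, 1.3, 11.2]
opening: 0.451
gripper_force: 69.7
```

Emit:
move_arm:
  series:
    - [30,0,0,-1,0,0,0]
    - [30,0,0,-2,0,0,0]
    - [30,0,0,-2,0,0,3]
    - [30,0,0,-2,0,0,8]
    - [30,0,0,-2,0,0,14]
    - [30,0,0,-2,0,0,20]
    - [30,0,0,-2,0,0,26]
    - [30,0,0,-2,0,0,26]

```text
t: 12.15
tcp_pos: [0.53, 0.2363, 0.19]
tool_rot: [-0.543, 3.09, 0.002]
ft_force: [-1.3, 1.9, 12.6]
opening: 0.447
gripper_force: 70.3
```

```bash
cat > st.py <<'E'
from h import *
s=status.get_state(); M=R.from_rotvec(s["tool_rot"]).as_matrix(); print(s["t"],s["tcp_pos"].round(4),s["ft_force"].round(1),s["moment"].round(3),"yaw",np.degrees(np.arctan2(M[1,1],M[0,1])).round(1),np.degrees(s["q"]).round(0),s["opening"])
E
python3 st.py
```

```text
12.15 [0.53   0.2363 0.19  ] [-1.3  1.9 12.6] [0.377 0.141 0.092] yaw 109.9 [16. 19. -2. 69.  0. -4.] 0.4471747899803236
```

Emit:
move_arm:
  series:
    - [30,0,0,0,0,0,7]
    - [30,0,0,0,0,0,14]
    - [30,0,0,0,0,0,21]
    - [30,0,0,0,0,0,28]
    - [30,0,0,0,0,0,35]
    - [30,0,0,0,0,0,42]
    - [30,0,0,0,0,0,49]
    - [30,0,0,0,0,0,56]

```text
t: 12.95
tcp_pos: [0.5301, 0.2366, 0.19]
tool_rot: [-1.931, 2.471, -0.001]
ft_force: [-0.4, 3.7, 12.4]
opening: 0.446
gripper_force: 70.2
```

Emit:
move_arm:
  series:
    - [30,0,0,0,0,0,3]
    - [30,0,0,0,0,0,6]
    - [30,0,0,0,0,0,9]
    - [30,0,0,0,0,0,12]
    - [30,0,0,0,0,0,15]
    - [30,0,0,0,0,0,18]
    - [30,0,0,0,0,0,18]

```text
t: 13.65
tcp_pos: [0.5301, 0.2367, 0.19]
tool_rot: [-2.291, 2.142, -0.002]
ft_force: [-1.2, 3.3, 11.9]
opening: 0.449
gripper_force: 70.3
```

```bash
python3 st.py
```

```text
13.65 [0.5301 0.2367 0.19  ] [-1.2  3.3 11.9] [0.839 0.185 0.009] yaw -176.2 [ 16.  19.  -2.  69.   0. -78.] 0.44887024914618256
```

Emit:
move_arm:
  series:
    - [30,0,0,0,0,0,2]
    - [30,0,0,0,0,0,4]
    - [30,0,0,0,0,0,6]
    - [30,0,0,0,0,0,8]
    - [30,0,0,0,0,0,8]

```text
t: 14.15
tcp_pos: [0.5301, 0.2367, 0.19]
tool_rot: [-2.434, 1.978, -0.003]
ft_force: [-1.4, 3.7, 11.6]
opening: 0.444
gripper_force: 70.3
```

```bash
python3 st.py
```

```text
14.15 [0.5301 0.2367 0.19  ] [-1.4  3.7 11.6] [ 0.779  0.148 -0.001] yaw -168.2 [ 16.  19.  -2.  69.   0. -86.] 0.4438846018849299
```

Emit:
move_arm:
  series:
    - [30,0,0,0,0,0,2]
    - [30,0,0,0,0,0,4]
    - [30,0,0,0,0,0,6]
    - [30,0,0,0,0,0,8]
    - [30,0,0,0,0,0,8]

```text
t: 14.65
tcp_pos: [0.53, 0.2366, 0.19]
tool_rot: [-2.567, 1.804, -0.003]
ft_force: [-0.0, 2.8, 12.9]
opening: 0.449
gripper_force: 70.3
```

```bash
python3 st.py
```

```text
14.65 [0.53   0.2366 0.19  ] [-0.   2.8 12.9] [0.668 0.157 0.018] yaw -160.2 [ 16.  19.  -2.  69.   0. -94.] 0.44929568783601176
```

Emit:
move_arm:
  series:
    - [30,0,0,0,0,0,2]
    - [30,0,0,0,0,0,4]
    - [30,0,0,0,0,0,6]
    - [30,0,0,0,0,0,8]
    - [30,0,0,0,0,0,8]

```text
t: 15.15
tcp_pos: [0.53, 0.2367, 0.19]
tool_rot: [-2.686, 1.62, -0.004]
ft_force: [-0.1, 4.2, 11.7]
opening: 0.45
gripper_force: 70.3
```

```bash
python3 st.py
```

```text
15.15 [0.53   0.2367 0.19  ] [-0.1  4.2 11.7] [ 0.843  0.166 -0.13 ] yaw -152.2 [  16.   19.   -2.   69.    0. -102.] 0.4496379618761335
```

Emit:
move_arm:
  series:
    - [30,0,0,0,0,0,1.5]
    - [30,0,0,0,0,0,3]
    - [30,0,0,0,0,0,4.5]
    - [30,0,0,0,0,0,6]
    - [30,0,0,0,0,0,6]

```text
t: 15.65
tcp_pos: [0.5303, 0.2365, 0.19]
tool_rot: [-2.766, 1.479, -0.005]
ft_force: [0.1, 3.1, 11.4]
opening: 0.445
gripper_force: 70.3
```

```bash
python3 st.py
```

```text
15.65 [0.5303 0.2365 0.19  ] [ 0.1  3.1 11.4] [ 0.707 -0.129 -0.733] yaw -146.3 [  16.   19.   -2.   69.    0. -108.] 0.4447438130519029
```

The moment has jumped to -0.73, so the cap is at its stop. I ease back slightly and lift.

Emit:
move_arm:
  series:
    - [30,0,0,0,0,0,-2]
    - [30,0,0,2,0,0,-3]
    - [30,0,0,4,0,0,-3]
    - [30,0,0,6,0,0,-3]
    - [30,0,0,8,0,0,-3]
    - [30,0,0,10,0,0,-3]
    - [30,0,0,10,0,0,-3]

```text
t: 16.35
tcp_pos: [0.5298, 0.2361, 0.1989]
tool_rot: [-2.728, 1.552, -0.003]
ft_force: [2.8, 1.9, 5.2]
opening: 0.448
gripper_force: 69.9
```

```bash
python3 st.py
```

```text
16.35 [0.5298 0.2361 0.1989] [2.8 1.9 5.2] [ 0.533 -0.522 -0.014] yaw -149.3 [  16.   19.   -1.   71.    0. -105.] 0.44750896745306046
```

Emit:
move_arm:
  series:
    - [30,0,0,2,0,0,0]
    - [30,0,0,4,0,0,0]
    - [30,0,0,6,0,0,0]
    - [30,0,0,8,0,0,0]
    - [30,0,0,10,0,0,0]
    - [30,0,0,12,0,0,0]
    - [30,0,0,14,0,0,0]
    - [30,0,0,14,0,0,0]

```text
t: 17.15
tcp_pos: [0.5291, 0.2356, 0.2119]
tool_rot: [-2.73, 1.554, -0.001]
ft_force: [-0.0, -0.1, -0.5]
opening: 0.448
gripper_force: 70.4
```

```bash
python3 st.py
```

```text
17.15 [0.5291 0.2356 0.2119] [-0.  -0.1 -0.5] [-0.003  0.076 -0.042] yaw -149.3 [  16.   18.    1.   73.   -0. -105.] 0.4479304017608305
```

Emit:
move_arm:
  series:
    - [30,0,0,15,0,0,0]
    - [30,0,0,45,0,0,0]
    - [30,0,0,75,0,0,0]
    - [30,5,-15,85,0,0,0]
    - [30,13,-45,85,0,0,0]
    - [30,22,-78,85,0,0,0]
    - [30,32,-111,85,0,0,0]
    - [30,42,-144,85,0,0,0]

```text
t: 17.95
tcp_pos: [0.5711, 0.0896, 0.2959]
tool_rot: [2.73, -1.553, -0.001]
ft_force: [-0.0, -0.5, -1.1]
opening: 0.444
gripper_force: 70.4
```

Emit:
move_arm:
  series:
    - [30,8,-30,0,0,0,0]
    - [30,15,-55,0,0,0,0]
    - [30,20,-72,0,0,0,0]
    - [30,22,-79,0,0,0,0]
    - [30,22,-79,0,0,0,0]
    - [30,22,-79,0,0,0,0]

```text
t: 18.55
tcp_pos: [0.5928, 0.0133, 0.2965]
tool_rot: [-2.731, 1.553, 0.001]
ft_force: [0.6, 0.3, -1.4]
opening: 0.446
gripper_force: 70.4
```

```bash
python3 st.py
python3 - <<'E'
from h import *
d=cam("scene"); save(d,"s4.png"); Q=cloud(d); f=d["frame"].astype(int)
m=(f[...,0]>f[...,1]+60)&(f[...,0]>f[...,2]+60)&(abs(Q[...,0]-.593)<.07)&(abs(Q[...,1]-.013)<.07)&(Q[...,2]>.1)
q=Q[m]; print(len(q),np.percentile(q,[1,50,99],axis=0) if len(q) else 0)
a=cv2.resize(d["frame"][100:360,200:460],(600,600)); cv2.imwrite("pics/s4c.png",a[:,:,::-1])
E
```

```text
18.55 [0.5928 0.0133 0.2965] [ 0.6  0.3 -1.4] [ 0.036  0.011 -0.009] yaw -149.3 [  -7.   19.   14.   85.    0. -128.] 0.4462894804681998
321 [[ 0.55680391 -0.02032214  0.25667404]
 [ 0.57336299 -0.00424231  0.27562762]
 [ 0.61864394  0.03911908  0.3129242 ]]
```

View pics/s4c.png

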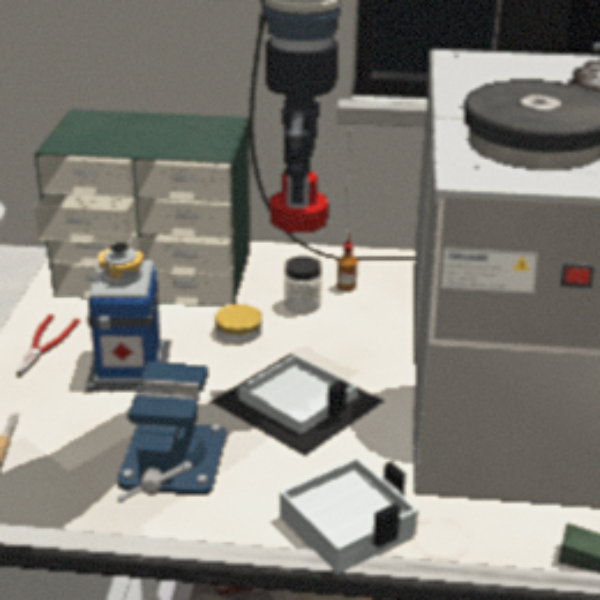

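The cap hangs upright in the gripper (300,205), over the tray on the mat (300,390), and the pile is intact. I lower it.

Emit:
move_arm:
  series:
    - [30,0,0,-25,0,0,0]
    - [30,0,0,-65,0,0,0]
    - [30,0,0,-105,0,0,0]
    - [30,0,0,-145,0,0,0]
    - [30,0,0,-180,0,0,0]
    - [30,0,0,-210,0,0,0]
    - [30,0,0,-226,0,0,0]
    - [30,0,0,-232,0,0,0]

```text
t: 19.4
tcp_pos: [0.5919, 0.0139, 0.0629]
tool_rot: [2.731, -1.551, -0.004]
ft_force: [0.1, 0.2, -0.6]
opening: 0.449
gripper_force: 70.4
```

Emit:
move_arm:
  series:
    - [30,0,0,-2,0,0,0]
    - [30,0,0,-4,0,0,0]
    - [30,0,0,-6,0,0,0]
    - [30,0,0,-7,0,0,0]
    - [30,0,0,-8,0,0,0]
    - [30,0,0,-8,0,0,0]

```text
t: 20.0
tcp_pos: [0.5931, 0.0126, 0.0568]
tool_rot: [-2.73, 1.554, -0.0]
ft_force: [-1.1, -0.7, -0.7]
opening: 0.446
gripper_force: 70.4
```

Emit:
move_arm:
  series:
    - [30,0,0,-1,0,0,0]
    - [30,0,0,-2,0,0,0]
    - [30,0,0,-2.5,0,0,0]
    - [30,0,0,-2.5,0,0,0]

```text
t: 20.4
tcp_pos: [0.593, 0.0127, 0.0545]
tool_rot: [-2.73, 1.554, -0.0]
ft_force: [-1.8, 0.5, 4.4]
opening: 0.449
gripper_force: 70.8
```

Contact at the expected height. I release and rise.

Emit:
move_arm:
  series:
    - [50,0,0,0,0,0,0]
    - [58,0,0,0,0,0,0]
    - [58,0,0,0,0,0,0]
    - [58,0,0,0,0,0,0]
    - [58,0,0,10,0,0,0]
    - [58,0,0,30,0,0,0]
    - [58,0,0,65,0,0,0]
    - [58,0,0,110,0,0,0]

```text
t: 21.2
tcp_pos: [0.5921, 0.0128, 0.1646]
tool_rot: [2.729, -1.553, -0.004]
ft_force: [1.5, 0.3, -0.5]
opening: 0.677
gripper_force: 0.0
```

Emit:
move_arm:
  series:
    - [58,0,0,40,0,0,0]
    - [58,-20,0,80,0,0,0]
    - [58,-60,0,110,0,0,0]
    - [58,-100,0,120,0,0,0]
    - [58,-130,0,120,0,0,0]
    - [58,-130,0,120,0,0,0]

```text
t: 21.8
tcp_pos: [0.4599, 0.013, 0.2863]
tool_rot: [-2.73, 1.553, -0.004]
ft_force: [-0.3, -0.0, -0.5]
opening: 0.68
gripper_force: 0.0
```

```bash
python3 st.py
python3 - <<'E'
from h import *
d=cam("scene"); Q=cloud(d); f=d["frame"].astype(int)
m=(f[...,0]>f[...,1]+60)&(f[...,0]>f[...,2]+60)&(abs(Q[...,0]-.593)<.07)&(abs(Q[...,1]-.013)<.07)&(Q[...,2]>.01)
q=Q[m]; print(len(q),np.percentile(q,[1,50,99],axis=0))
a=cv2.resize(d["frame"][170:360,220:410],(600,600)); cv2.imwrite("pics/s5c.png",a[:,:,::-1])
E
```

```text
21.8 [0.4599 0.013  0.2863] [-0.3 -0.  -0.5] [0.017 0.012 0.018] yaw -149.3 [  -9.    5.   -5.   79.   -0. -130.] 0.6795732095659249
409 [[ 0.55808537 -0.02026187  0.01720579]
 [ 0.5780146   0.00281067  0.03704002]
 [ 0.61844844  0.04145414  0.06716447]]
```

View pics/s5c.png

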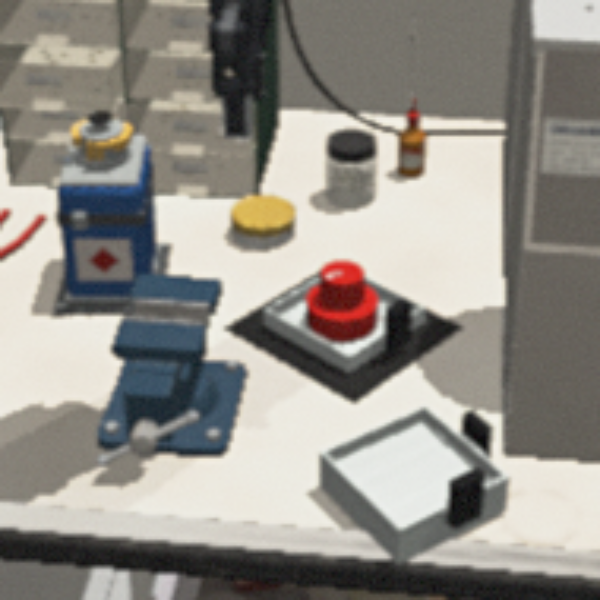

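The cap stands upright in the tray at (342,305), the pile is intact at (415,490), and the arm is clear.

```bash
python3 -c "
from plant import job_done
print(job_done())"
```

```text
the job is handed in; nothing more can be done
None
```

The job is handed in at about 22 s: the top tray lies flat on the mat, the cap came off and stands upright in that tray, the other two trays are still stacked, and the arm is clear; no verdict came back.

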